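# Find the rocking jar cap and press it home

## Task

One of the four white jar caps in the wooden rack is not pushed home: it rocks when its edge is pressed. Press lightly near the edges of the caps with a fingertip until you have made the loose one rock, then press that cap firmly down at its middle until it is fully home, and move clear. Press the sound caps only lightly, do not pull any cap up, and leave the spool, the dish and the burnisher where they are.

Things in the scene. Friction and masses are not known exactly. Their poses are not given: they have to be found in the camera images.
- rack: light wooden jar rack, 190 x 190 x 35 mm, fixed to the bench; origin under its centre, z up, sides along its x and y. Four identical clear jars (54 mm wide) stand fixed in it in a 2 x 2 pattern, 90 mm apart, each with an identical white round push-on cap with ribbed side, 60 mm across, 17 mm tall, flat top; 30 mm gaps between the caps
- place_1 (a point): centre of one of the four jar places, level with the rack's top face (35 mm above the bench), z up. The cap's top is a flat disc centred straight above this point, at a height that differs from jar to jar, 37 to 43 mm above this point at the start; height does not tell which cap is loose
- place_2 (a point): centre of one of the four jar places, level with the rack's top face (35 mm above the bench), z up. The cap's top is a flat disc centred straight above this point, at a height that differs from jar to jar, 37 to 43 mm above this point at the start; height does not tell which cap is loose
- place_3 (a point): centre of one of the four jar places, level with the rack's top face (35 mm above the bench), z up. The cap's top is a flat disc centred straight above this point, at a height that differs from jar to jar, 37 to 43 mm above this point at the start; height does not tell which cap is loose
- place_4 (a point): centre of one of the four jar places, level with the rack's top face (35 mm above the bench), z up. The cap's top is a flat disc centred straight above this point, at a height that differs from jar to jar, 37 to 43 mm above this point at the start; height does not tell which cap is loose
- seat (a joint): how far the one loose cap (where it stands is not told) has been pushed down onto its jar, in m: 0 as found, about 0.006 fully home, where it stops on the rim. It stays where it is left. Pushing it down at its middle takes about 18 to 20 N all the way, and the force rises sharply once it is home; presses under 8 N do not move it. Negative: pulled up
- rock_x (a joint): lean of the one loose cap (where it stands is not told) about a level axis, in rad: 0 when level. It leans with a light press of 2 to 3 N near its edge, up to about 0.24 rad in all (the edge goes down some 6 mm, until it meets the jar's rim), and swings back level when let go. Once the cap is fully home it can no longer lean. Axis 1 of 2 at right angles
- rock_y (a joint): lean of the one loose cap (where it stands is not told) about a level axis, in rad: 0 when level. It leans with a light press of 2 to 3 N near its edge, up to about 0.24 rad in all (the edge goes down some 6 mm, until it meets the jar's rim), and swings back level when let go. Once the cap is fully home it can no longer lean. Axis 2 of 2 at right angles
- seal_1 (a joint): push of one of the three sound caps (which of them, and where it stands, is not told) down into its springy seal, in m: 0 at rest, positive down, negative pulled up. About 2.5 N per mm, springs back, does not rock; more than 5 mm (about 12 N) damages it
- seal_2 (a joint): push of one of the three sound caps (which of them, and where it stands, is not told) down into its springy seal, in m: 0 at rest, positive down, negative pulled up. About 2.5 N per mm, springs back, does not rock; more than 5 mm (about 12 N) damages it
- seal_3 (a joint): push of one of the three sound caps (which of them, and where it stands, is not told) down into its springy seal, in m: 0 at rest, positive down, negative pulled up. About 2.5 N per mm, springs back, does not rock; more than 5 mm (about 12 N) damages it
- spool: bystander: loose brown wooden spool, 48 mm across, 30 mm tall, 16 mm hole, standing on the bench beside the rack; origin under its centre
- dish: bystander: loose red open dish with brass findings, 70 x 60 x 22 mm, on the bench beside the rack; origin under its centre
- burnisher: bystander: loose steel burnisher with an orange handle, 160 mm long, 18 mm thick, lying on the bench beyond the rack; origin on the bench under it near its middle, x along it towards the steel end

How it is judged (in metres and radians):
On the way:
1. the loose cap, not yet home, is made to rock (leans more than 0.08 rad) (value of joint seat below 0.003 m and (value of joint any of rock_x, rock_y above 0.08 rad or value of joint any of rock_x, rock_y below -0.08 rad)), for 0.05 s.
At the end, for the whole second after the job is handed in: the loose cap is down at least 4.5 of its 6 mm and level within 0.04 rad, the sound caps rest as they were (within 1 mm), and the spool, dish and burnisher are within 10 mm of where they were (value of joint seat above 0.0045 m and value of joint rock_x between -0.04 and 0.04 rad and value of joint rock_y between -0.04 and 0.04 rad and value of joint seal_1 between -0.001 and 0.001 m and value of joint seal_2 between -0.001 and 0.001 m and value of joint seal_3 between -0.001 and 0.001 m and distance of each of spool, dish, burnisher from where it was at the start of the episode below 0.01 m); the robot touches nothing.
It fails at once if a sound cap is pressed hard: more than 5 mm (about 12 N) into its seal (value of joint any of seal_1, seal_2, seal_3 above 0.005 m).
It fails at once if a cap is pulled up by more than 2 mm (value of joint any of seal_1, seal_2, seal_3, seat below -0.002 m).
It fails at once if a bystander is moved more than 10 mm (distance of any of spool, dish, burnisher from where it was at the start of the episode above 0.01 m).
It also fails if it takes over 51 s, if anything falls off the work surface, if the arm or the gripper's body presses on something with over 40 N, if the wrist force passes 120 N, or if a joint passes its speed limit or range.

## Robot

A 6-joint arm with a two-finger parallel gripper is mounted at the origin on the work surface. World frame = base frame: x ahead of the robot, y to its left, z up, the work surface at z = 0. Lengths are in mm, angles in rad, forces in N, time in s.
With the tool pointing down it reaches from about 275 to 750 mm from the base axis. Payload 10.2 kg.
Tool frame: the origin (TCP) lies at the very end of the fingers, on their centre line; the grasp point (between the pads) lies 19 mm behind it; z points along the fingers, y is the line along which they close (so a half turn about z gives the same grasp; the last joint's range is limited). The gripper opens to 85 mm and grips with 20 to 120 N. Pads are 22 mm wide; open, the fingers measure 114 mm over their backs; the gripper's body (76 mm by 85 mm) begins 54 mm behind the grasp point. The pads swing forward as they close: fully open they stand 13 mm farther back than shut.
Start: joints at [1.126, 0.313, 1.498, -0, 1.331, -0.223], TCP at [115.505, 512.142, 231.294] pointing down, gripper open.
Joint ranges: [-2.94, 2.94], [-0.97, 2.17], [0.19, 2.56], [-1.23, 4.37], [0.02, 3.11], [-2.88, 2.88]. Speed limits (rad/s): [2.39, 2.39, 3.01, 3.14, 3.14, 3.14].

## Interface

Orientations are given as a unit quaternion [x, y, z, w].
In Python, from plant import move_pose, move_l, goto_joints, grip, hold, inverse_kinematics, capture, MotionError, finish_job, current_t, current_joint_positions, current_dq, current_joint_efforts, current_position, current_tcp_rot, current_force, current_torque, current_opening, current_grasp_force gives the robot as it stands. Calls block until the motion is done:
- move_pose(position, orientation): joint-space move of the TCP to a pose.
- move_l(position, orientation=None, velocity=150, stop_force=None): straight line of the TCP; orientation=None keeps the orientation; velocity is the mean speed in mm/s. With stop_force (N) it stops when the force on the tool has changed by that much, and returns True; else False.
- goto_joints(angles): joint-space move.
- grip(opening, effort=None): finger opening in mm; effort is the grip in N (None keeps the last); returns when the fingers have stopped.
- hold(seconds).
- inverse_kinematics(position, orientation): joint angles nearest the present ones, or None.
- capture(name): name is "scene" or "side" or "wrist"; returns a dict with "pixels" (400x640x3 uint8, red, green, blue), "fx", "fy", "cx", "cy" (pixels), "distortion" ([k1, k2, p1, p2, k3] as OpenCV has them; the pictures are not rectified), "rvec" (rotation vector, rad) and "tvec" (3), from world to camera coordinates, as OpenCV has them; the wrist camera has in their place "tool_from_camera" (4x4, takes a point from camera to tool coordinates, whose origin is the TCP and whose axes are the flange's). Camera axes: x right, y down, z forward; pixel columns grow to the right and rows downward; lengths in mm; the calibration is good to about 2 mm. A picture is of the moment at which its call begins: read the wrist's pose just before it. There is no depth.
A pose or a line that the arm cannot do raises MotionError and nothing moves.
- finish_job(): hands the job in; it is judged then, once.
Readings, each from a call of its own:
- current_t(): time.
- current_joint_positions(): joint angles.
- current_dq(): joint speeds.
- current_joint_efforts(): joint torques, N m.
- current_position(): TCP position.
- current_tcp_rot(): TCP orientation.
- current_force(): force on the tool from outside, world axes, zero at the start.
- current_torque(): the same for the moment, N m.
- current_opening(): finger opening in mm.
- current_grasp_force(): force on a finger pad.
Only numpy, scipy, OpenCV 4.12 (cv2) and the standard library are available. Lean on these libraries where they do the work, as an engineer would, in place of code of your own. Each camera call takes 0.05 s, during which the arm holds its last target. There are 200 camera calls.

## Working session

There is one attempt and no reset: what is moved stays moved. The work goes in short steps, each a Python script; the robot and the scene stay as the last script left them, time stands still between calls to the robot, and variables do not carry over. Pictures are saved under pics/ and viewed, at most 10 in all, crops included, and the job is handed in when it is done.

```bash
mkdir -p pics; ls; python3 - <<'E'
from plant import *
import cv2,pickle,numpy as np
d={n:capture(n) for n in("scene","side")}
pickle.dump(d,open("c.pkl","wb"))
for n in d:
    cv2.imwrite(f"pics/{n}.png",d[n]["pixels"][:,:,::-1]); print(n,{k:v for k,v in d[n].items() if k!="pixels"})
print(current_t(),current_position(),current_tcp_rot(),current_opening(),current_force())
E
```

```text
pics
scene {'fx': 435.1713397609855, 'fy': 435.1713397609855, 'cx': 315.11428894052324, 'cy': 193.10313841849532, 'distortion': array([-0.06339305,  0.        ,  0.        ,  0.        ,  0.        ]), 'rvec': array([ 1.96410762,  1.51000405, -0.61411531]), 'tvec': array([-206.22040492, -365.61965264, 1402.14010789])}
side {'fx': 362.4834269662258, 'fy': 362.4834269662258, 'cx': 324.484282307554, 'cy': 199.74900827511078, 'distortion': array([-0.07964708,  0.        ,  0.        ,  0.        ,  0.        ]), 'rvec': array([ 0.5602735 , -2.74113572,  1.09611641]), 'tvec': array([552.0312951 , 193.50853699, 592.10313867])}
0.1 [115.40566705 511.92486841 230.79443085] [ 1.10654857e-01  9.93858721e-01 -5.58474608e-04 -1.84501686e-04] 85.6252289602048 [ 0.51130269 -0.68789094  0.21264305]
```

View pics/scene.png

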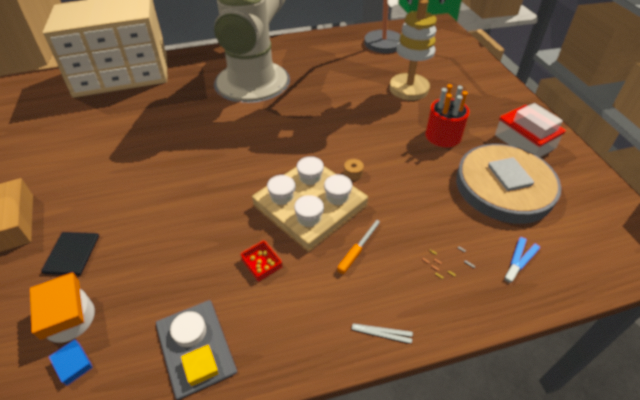

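View pics/side.png

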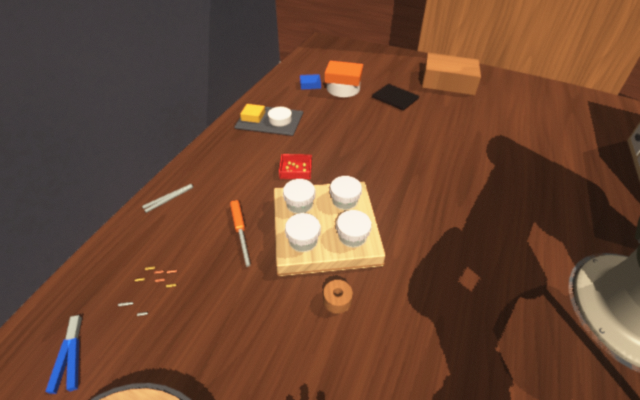

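The scene view has the caps near px (310,168), (338,187), (309,210) and (281,187). The side view has them near (299,190), (346,187), (303,229) and (353,225). The spool is close to the rack, and the dish and burnisher are on its far sides.

```bash
cat > h.py <<'E'
import cv2,numpy as np
from scipy.spatial.transform import Rotation as R
def ray(c,px,T=None):
    K=np.array([[c["fx"],0,c["cx"]],[0,c["fy"],c["cy"]],[0,0,1]])
    n=cv2.undistortPoints(np.array(px,float).reshape(-1,1,2),K,np.array(c["distortion"]))[:,0]
    d=np.c_[n,np.ones(len(n))]
    if T is None:
        M=cv2.Rodrigues(np.array(c["rvec"]))[0]; return -M.T@c["tvec"],d@M
    return T[:3,3],d@T[:3,:3].T
def onplane(c,px,z,T=None):
    o,d=ray(c,px,T); return o+d*((z-o[2])/d[:,2])[:,None]
def tri(r):  # list of (o,d)
    A=0;b=0
    for o,d in r:
        P=np.eye(3)-np.outer(d,d)/(d@d);A=A+P;b=b+P@o
    return np.linalg.solve(A,b)
def white(img,box,smax=60,vmin=130):
    h=cv2.cvtColor(img,cv2.COLOR_RGB2HSV); m=((h[...,1]<smax)&(h[...,2]>vmin)).astype(np.uint8)
    k=np.zeros_like(m);x0,y0,x1,y1=box;k[y0:y1,x0:x1]=m[y0:y1,x0:x1]
    n,l,s,c=cv2.connectedComponentsWithStats(k); return k,[(s[i],c[i]) for i in range(1,n) if s[i,4]>100]
E
python3 - <<'E'
from plant import *
from h import *
import pickle
d=pickle.load(open("c.pkl","rb"))
for n,b in(("scene",(255,145,370,235)),("side",(270,165,385,255))):
    _,r=white(d[n]["pixels"],b)
    for s,c in r: print(n,s,c,onplane(d[n],[c],67)[0].round(1))
c=capture("wrist"); print({k:v for k,v in c.items() if k!="pixels"})
E
```

```text
scene [297 157  26  21 424] [309.88443396 166.26415094] [516.3  66.2  67. ]
scene [267 175  28  23 477] [280.87840671 185.3836478 ] [560.1 -12.1  67. ]
scene [324 174  28  23 482] [337.90041494 184.84232365] [592.1 111.9  67. ]
scene [295 196  29  22 536] [308.86380597 206.55410448] [638.4  33.1  67. ]
side [330 176  32  33 800] [345.27625 191.19875] [558.4  -3.6  67. ]
side [ 283  179   38   72 1871] [300.87332977 214.59861037] [610.6  83.4  67. ]
side [337 210  34  36 969] [353.34365325 226.91847265] [514.6  72.9  67. ]
{'fx': 287.60085776505457, 'fy': 287.60085776505457, 'cx': 320.6812724967867, 'cy': 196.02358239820964, 'distortion': array([0.01815637, 0.        , 0.        , 0.        , 0.        ]), 'tool_from_camera': array([[-7.83285774e-04, -9.62479753e-01, -2.71352377e-01,
         6.84761665e+01],
       [ 9.99999678e-01, -7.06048790e-04, -3.82262570e-04,
         1.59149606e-01],
       [ 1.76331966e-04, -2.71352589e-01,  9.62479995e-01,
        -1.44785767e+02],
       [ 0.00000000e+00,  0.00000000e+00,  0.00000000e+00,
         1.00000000e+00]])}
```

```bash
cat >> h.py <<'E'
def down(yaw): # tool z down, tool x at yaw
    x=np.array([np.cos(yaw),np.sin(yaw),0]);z=np.array([0,0,-1.]);return R.from_matrix(np.c_[x,np.cross(z,x),z]).as_quat()
def wT(p,q,c):
    T=np.eye(4);T[:3,:3]=R.from_quat(q).as_matrix();T[:3,3]=p;return T@c["tool_from_camera"]
E
python3 - <<'E'
from plant import *
from h import *
import pickle
ctr=np.array([577,50]);q=down(np.radians(211))
x=np.array([np.cos(np.radians(211)),np.sin(np.radians(211))])
grip(0)
move_pose([*(ctr+17*x),240],q); hold(.3)
p,qq=current_position(),current_tcp_rot(); c=capture("wrist"); pickle.dump((p,qq,c),open("w.pkl","wb"))
cv2.imwrite("pics/w.png",c["pixels"][:,:,::-1]); print(p,qq,current_joint_positions(),current_t(),current_opening(),current_force())
for s,m in white(c["pixels"],(0,0,640,400))[1]: print(s,m,onplane(c,[m],75,wT(p,qq,c))[0].round(1))
E
```

```text
[562.37293705  41.51348388 240.00660636] [-2.67402054e-01  9.63585046e-01  1.79518521e-05 -1.44664705e-05] [-1.34174511e-01  3.93405704e-01  1.36220424e+00  2.05922056e-05
  1.38602818e+00 -2.24630412e+00] 3.5833 0.022202191524794218 [0.43136386 0.31820754 0.02769941]
[ 250  124   58   57 2507] [278.44954128 152.15955325] [560.  -12.9  75. ]
[ 333  126   57   57 2495] [361.23887776 154.21202405] [516.2  64.4  75. ]
[ 253  202   54   54 2161] [279.49791763 228.03285516] [636.  30.  75.]
[ 331  204   53   54 1985] [357.76221662 229.82367758] [591.4 108.7  75. ]
[   0  207   65   49 2409] [ 31.8173516  230.65255293] [ 783.  -209.7   75. ]
[584 360  39  40 689] [602.44121916 380.09724238] [603.7 501.7  75. ]
```

View pics/w.png

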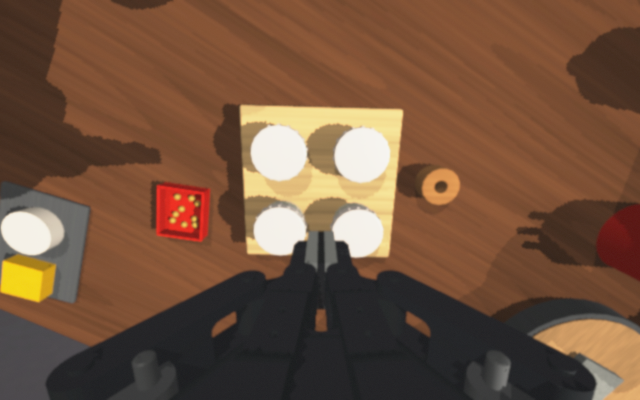

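The wrist view gives clean discs at px (278,152), (361,154), (279,228) and (358,230, partly hidden by the fingers). That puts the rack centre at about (577,48) with a yaw of about 29.5°. I'll press the outer edges with the closed fingertip.

```bash
cat >> h.py <<'E'
yaw=np.radians(29.5);u=np.array([np.cos(yaw),np.sin(yaw)]);v=np.array([-u[1],u[0]])
q=down(yaw+np.pi);ctr=np.array([577.,48.])
caps={k:ctr+45*(a*u+b*v) for k,(a,b) in dict(A=(-1,-1),B=(-1,1),C=(1,-1),D=(1,1)).items()}
E
cat > probe.py <<'E'
from plant import *
from h import *
for k,s in dict(A=-1,B=-1,D=1,C=1).items():
    p=caps[k]+s*33*u
    move_l([*p,90],q,velocity=200); hold(.2); f0=current_force()[2]
    hit=move_l([*p,65],velocity=12,stop_force=1.5); z0=current_position()[2]
    print(k,hit,round(z0,1),current_t()); log=[]
    z=z0
    while hit:
        hold(.15); f=current_force()[2]-f0; log.append((round(z0-current_position()[2],1),round(f,1)))
        if abs(f)>5.5 or z<z0-5.2: break
        z-=.7; move_l([*p,z],velocity=15,stop_force=4)
    print(log); loose=z<z0-4
    move_l([*p,95],velocity=100)
    if loose: print("LOOSE",k); break
E
python3 probe.py; python3 -c "
from plant import *;print(current_t(),current_position())"
```

```text
A True 71.6 6.175
[(np.float64(-0.0), np.float64(3.2)), (np.float64(0.6), np.float64(5.2)), (np.float64(1.3), np.float64(5.6))]
B True 71.1 9.75
[(np.float64(-0.1), np.float64(3.0)), (np.float64(0.6), np.float64(3.9)), (np.float64(1.3), np.float64(5.5)), (np.float64(1.9), np.float64(6.9))]
D True 71.7 14.0333
[(np.float64(-0.0), np.float64(2.0)), (np.float64(0.7), np.float64(1.2)), (np.float64(1.4), np.float64(2.2)), (np.float64(2.1), np.float64(3.2)), (np.float64(2.6), np.float64(4.5)), (np.float64(3.0), np.float64(7.7))]
C True 72.5 18.75
[(np.float64(-0.0), np.float64(3.9)), (np.float64(0.5), np.float64(4.8)), (np.float64(1.2), np.float64(5.9))]
20.0917 [666.90728211  47.23574071  94.74970997]
```

```bash
cat > probe2.py <<'E'
from plant import *
from h import *
import sys
def favg(n=6):
    s=[]
    for _ in range(n): hold(.03); s.append(current_force()[2])
    return np.mean(s),np.std(s)
def probe(k,d,zstart,fmax=7,zmax=6.5):
    p=caps[k]+d
    move_l([*p,90],q,velocity=200); move_l([*p,zstart],velocity=60); hold(.3); f0,_=favg(10)
    z=zstart; out=[]
    while z>zstart-zmax-2:
        z-=.6; move_l([*p,z],velocity=20,stop_force=5); f,s=favg(); f-=f0
        out.append((round(float(current_position()[2]),1),round(float(f),1),round(float(s),1)))
        if f>fmax: break
    print(k,out); move_l([*p,90],velocity=100)
if __name__=="__main__":
    probe("D",33*u,74); probe("D",31*v,74); print(current_t())
E
python3 probe2.py
```

```text
D [(73.4, 0.0, 0.4), (72.8, 0.2, 0.5), (72.3, 0.3, 0.2), (71.7, 1.0, 0.3), (71.1, 0.8, 0.4), (70.5, 1.3, 0.4), (69.8, 1.6, 0.6), (69.2, 1.9, 0.5), (68.9, 4.1, 0.3), (68.7, 7.1, 0.5)]
D [(73.4, 0.6, 0.3), (72.8, 0.5, 0.5), (72.2, 0.8, 0.5), (71.6, 1.0, 0.4), (71.0, 1.5, 0.5), (70.4, 1.7, 0.3), (69.8, 1.8, 0.2), (69.2, 2.4, 0.5), (68.7, 4.5, 0.8), (68.4, 6.8, 0.6), (68.2, 9.9, 0.3)]
33.3583
```

Cap D is the loose one. It gives softly at about 0.6 N/mm for around 4 mm, then stops hard, whereas the others show about 2 N/mm. Now I'll press its middle.

```bash
python3 - <<'E'
from plant import *
from h import *
p=caps["D"]
move_l([*p,90],q,velocity=200); move_l([*p,74],velocity=80); hold(.2); f0=current_force()[2]
hit=move_l([*p,63],velocity=6,stop_force=30); print(hit,current_position(),current_force()-f0,current_t())
hold(.2); print(current_position()[2],current_force()[2]-f0)
move_l([*p,95],velocity=60); print(current_t())
E
```

```text
True [594.07380844 109.3477534   68.78308321] [-1.78936089 -0.18076527  6.8840506 ] 35.5083
68.80125680446304 6.99126337295404
36.3083
```

```bash
python3 - <<'E'
from plant import *
from h import *
p=caps["D"]
move_l([*p,72],velocity=100); hold(.2); f0=current_force()[2]; z=72
while z>60 and current_t()<45:
    z-=.8; h=move_l([*p,z],velocity=12,stop_force=25); hold(.05); f=current_force()[2]-f0; zz=current_position()[2]
    print(round(z,1),h,round(zz,2),round(f,1),current_torque().round(2))
    if f>27: break
move_l([*p,95],velocity=60); print(current_t())
E
```

```text
71.2 False 71.27 -0.5 [-0.01  0.02 -0.  ]
70.4 False 70.36 0.2 [ 0.01 -0.    0.02]
69.6 False 69.57 -0.6 [-0.03 -0.01 -0.02]
68.8 False 68.89 0.6 [ 0.03 -0.    0.01]
68.0 False 68.78 5.8 [-0.08  0.46  0.04]
67.2 False 68.72 12.0 [-0.1   0.91  0.03]
66.4 False 68.64 18.3 [-0.15  1.32  0.02]
65.6 False 68.58 24.3 [-0.21  1.76 -0.01]
64.8 False 68.45 29.2 [-0.23  2.24 -0.05]
40.2417
```

```bash
python3 - <<'E'
from plant import *
from h import *
p=caps["D"]+33*u
move_l([*p,95],velocity=200); move_l([*p,71],velocity=100); hold(.15); f0=current_force()[2]
h=move_l([*p,64],velocity=12,stop_force=5); print(h,current_position()[2],current_force()[2]-f0)
move_l([*p,130],velocity=100); hold(.2); print(current_t())
E
```

```text
True 68.4384080052723 5.571652421500748
42.45
```

The edge is now rigid at 68.4 mm with no lean, so the cap is home.

```bash
python3 -c "
from plant import *
print(finish_job(),current_t())"
```

```text
the job is handed in; nothing more can be done
the job is handed in; nothing more can be done
```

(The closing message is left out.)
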